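# Unlatch the stirrer's splash guard and hook its gate open

### The job

The gate of the splash guard round the stirrer is shut, its steel latch bar lying in the catch on the post. Lift the bar out of the catch, swing the gate open towards the hold-open stand, and let the bar down into the stand's notch so that the gate stays hooked open. Work gently: do not force the bar against the catch or the stand, and leave the bottle and the jar beside the guard where they stand.

Things in the scene. Friction and masses are not known exactly. Their poses are not given: they have to be found in the camera images.
- guard: The splash guard: a fixed grey tray 312 x 270 x 12 mm with low clear walls (138 mm high) round a stirrer, open on top, its gate on the side facing the robot. Origin on the table in the middle of the closed gate's plane; its x points from the gate into the guard, y along the gate towards its hinge, z up.
- gate_hinge (a point): Point on the gate's vertical hinge axis at table height, at (0, 100, 0) mm in the guard's frame. The gate is an aluminium frame with a clear pane, 12 mm thick, reaching 4 to 190 mm from the hinge axis and from 16 to 180 mm above the table. The hinge is a little stiff (0.06 N m): the gate stays where it is left.
- gate (a joint): Angle of the gate, rad: 0 shut (hard stop), growing as its free edge swings out towards the robot, clockwise from above; at most 1.9. Shut, it reaches from the hinge along the guard's -y; at 1.57 along the guard's -x.
- latch: Steel latch bar on the gate's outer face, 8 mm thick, 14 high, 0.14 to 0.28 kg, level at rest. Origin at its pivot pin: in the gate's frame 13 mm outside the mid-plane, 45 mm from the hinge axis, 165 mm up. y runs along the bar to the hinge, x into the guard (when shut), z up. Reaches 15 mm to the hinge, 187 mm the other way. The free end lifts (about -x) up to 0.35 rad and falls back if let go.
- tab (a point): Grip point at (0, -115, 43) mm in the latch's frame, on the bar's upright tab: a flat steel plate 10 mm thick (along the latch's x), 24 mm long along the bar, rising to 60 mm above the pin, 17 mm over this point. It stands clear above the gate's top edge (180 mm) and is pinched from above across its 10 mm.
- bar_end (a point): Point on the middle of the bar near its free end, at (0, -166, 0) mm in the latch's frame: the part that lies in the catch, or in the stand's notch.
- post: Catch post beside the gate's free edge, fixed to the guard (same origin and axes), 22 mm wide, 220 mm high. It carries the catch, a rigid G-shaped steel keeper, 16 mm wide, round bar_end. The keeper's lip, 4 mm in front of the bar, blocks the gate; its roof covers the bar from 22 mm above the lip's top. More than 15 N between bar and post or keeper counts as forcing.
- post_top (a point): Middle of the post's top, 220 mm up. The keeper is screwed on at a height that differs each time and is NOT measured: bar_end must rise 6 to 26 mm to pass the lip, then meets the roof some 7 mm later, so the 14 mm high bar leaves through a window with 6 to 8 mm of play. Find it by feel: lift slowly till the bar softly touches the roof, ease down about 4 mm at bar_end, then swing.
- stand: Hold-open stand: fixed post 16 mm wide, notched at the top, where the open gate's bar end comes. Origin on the hinge axis at table height; axes are the gate's (y along the gate to the hinge, x through it) at the gate angle, 1.3 to 1.65 rad, that puts the bar in mid-notch: stand yaw = guard yaw - that angle. More than 15 N between bar and stand counts as forcing.
- notch (a point): Mid-notch, at (-13, -211, 165) mm in the stand's frame; bar_end comes here. The notch is 14 mm wide for the 8 mm bar. Its near lip, met first, rises to 170 mm: the level bar's underside is at 158, so raise its end by over 12 mm to pass. The rigid far wall, to 205 mm, stops the raised bar 3 mm past mid-notch. The floor, at 150 mm, lies under the level bar.
- wash_bottle: White plastic bottle, 64 mm across, 170 mm high, standing before the guard on the latch's side, clear of the gate's swing. Origin under its centre. To be left alone.
- jar: Brown glass jar with black lid, 68 mm across, 85 mm high, beside the guard on the hinge side. Origin under its centre. To be left alone.
Not all that is in view belongs to the job. What is shaped like the stand but purple or red is not meant.

How it is judged:
On the way, in this order (a step that is already met when the one before it is completed fails the run):
1. the bar is lifted while the gate is still shut (angle between latch's own z axis and vertical above 0.03 rad and value of joint gate below 0.06 rad), for 0.1 s.
2. the bar is out of the catch and the gate swings open (value of joint gate above 0.5 rad), for 0.1 s.
At the end, for the whole second after the job is handed in: The gate is open with the bar's end in the stand's notch (bar_end within 9 mm of notch, horizontally), the bar down level (within 0.03 rad) and the gate at rest (horizontal distance between bar_end and notch below 0.009 m and angle between latch's own z axis and vertical below 0.03 rad and velocity of joint gate between -0.05 and 0.05 rad/s); the robot touches nothing.
It fails at once if the bar is forced against the catch (over 15 N) (contact force between latch and post above 15 N).
It fails at once if the bar is forced against the stand (over 15 N) (contact force between latch and stand above 15 N).
It fails at once if the bottle or the jar is moved by over 20 mm (distance of any of wash_bottle, jar from where it was at the start of the episode above 0.02 m).
It also fails if it takes over 64 s, if anything falls off the work surface, if the arm or the gripper's body presses on something with over 40 N, if the wrist force passes 120 N, or if a joint passes its speed limit or range.

### The arm

A 6-joint arm with a two-finger parallel gripper is mounted at the origin on the work surface. World frame = base frame: x ahead of the robot, y to its left, z up, the work surface at z = 0. Lengths are in m, angles in rad, forces in N, time in s.
With the tool pointing down it reaches from about 0.325 to 0.925 m from the base axis. Payload 3.1 kg.
Tool frame: the origin (TCP) lies between the finger pads; the fingertips stand 11 mm ahead of it and the grasp point (between the pads) lies 8 mm behind it; z points along the fingers, y is the line along which they close (so a half turn about z gives the same grasp; the last joint's range is limited). The gripper opens to 85 mm and grips with 20 to 120 N. Pads are 22 mm wide; open, the fingers measure 114 mm over their backs; the gripper's body (76 mm by 85 mm) begins 54 mm behind the grasp point. The pads swing forward as they close: fully open they stand 13 mm farther back than shut.
Start: joints at [1.209, 0.217, 1.613, -0, 1.311, -0.112], TCP at [0.154, 0.606, 0.242] pointing down, gripper open.
Joint ranges: [-2.75, 2.75], [-0.78, 2.1], [0.31, 2.55], [-1.13, 4.27], [0.13, 2.63], [-2.58, 2.58]. Speed limits (rad/s): [2.79, 2.79, 3.14, 3.14, 3.14, 3.14].

### API

Orientations are given as a rotation vector (axis times angle).
In Python, from rig import ctrl gives the robot as it stands.
- The arm moves only by the tool jog_arm, never from a script. Its argument "series" is a list that holds one entry, the list of rows, each a list of 6 numbers: the shift along the tool's x, y, z in m, then the turn, a rotation vector about the tool's x, y, z in rad. In form: [[[tx, ty, tz, rx, ry, rz], ...]]. A call has 1 to 12 rows; each row is the pose to reach, as a shift and turn from the pose commanded when the call began, along the tool's axes at that moment; what a row does not reach only later rows make up. A row lasts 1/10 s, in which the tool goes at most 50 mm and 8.59 degrees, less where a joint would pass 70% of its speed; a pose out of reach is approached as far as the arm can. A call with a gripper value outside its range is refused whole. "gripper" is the opening in per cent of the stroke, from 0 (shut) to 100 (fully open), set as the call begins (left out, the last holds). The fingers move at their own pace and stop on an object; "newtons" is the grip in N (left out, the last holds). Time passes only in rows, so rows that repeat a pose let the fingers close. It gives the time, the measured TCP pose, the force, the opening and the grip force at its end, in the units of the state.
- ctrl.sense(): the state, without advancing time (a new reading comes with each control period).
- ctrl.get_image(name): name is "side" or "top"; returns a dict with "color" (480x640x3 uint8, blue, green, red), "fx", "fy", "cx", "cy" (pixels), "D" ([k1, k2, p1, p2, k3] as OpenCV has them; the pictures are not rectified), "T" (4x4, takes a point from camera to world coordinates). Camera axes: x right, y up, looking along -z (the intrinsics and any distortion apply to the point x, -y, -z); pixel columns grow to the right and rows downward; lengths in m; the calibration is good to about 2 mm. A picture is of the moment at which its call begins. There is no depth.
- ctrl.sign_off(): hands the job in; it is judged then, once.
The state is a dict: "time": time; "joint_positions": joint angles; "qd": joint speeds; "joint_efforts": joint torques, N m; "tool_pos": TCP position; "eef_rot": TCP orientation; "contact_force": force on the tool from outside, world axes, zero at the start; "wrist_torque": the same for the moment, N m; "grip_width": finger opening in m; "grasp_force": force on a finger pad.
Only numpy, scipy, OpenCV 4.12 (cv2) and the standard library are available. Lean on these libraries where they do the work, as an engineer would, in place of code of your own. Each camera call takes 0.05 s, during which the arm holds its last target. There are 200 camera calls.

## Working session

There is one attempt and no reset: what is moved stays moved. The work goes in short steps, Python scripts to look and compute and a tool call to move; the robot and the scene stay as the last step left them, time stands still between calls to the robot, and variables do not carry over. Pictures are saved under pics/ and viewed, at most 10 in all, crops included, and the job is handed in when it is done.

Besides the shell and the picture viewer there is one more tool, called after "Request:" as name(argument=value, ...), one argument or row to a line, values as JSON. jog_arm: Moves the arm, as the interface text tells. Its arguments: {"type":"object","properties":{"series":{"type":"array","items":{"type":"array","items":{"type":"array","items":{"type":"number"}}}},"gripper":{"type":"number"},"newtons":{"type":"number"}},"required":["series"]}

```bash
mkdir -p pics; ls
python3 - <<'E'
from rig import ctrl
import cv2
for n in("side","top"):
    d=ctrl.get_image(n); cv2.imwrite(f"pics/{n}0.png",d["color"]); print(n,d["fx"],d["fy"],d["cx"],d["cy"],d["D"],d["T"])
print(ctrl.sense())
E
```

```text
pics
side 476.2780541160059 476.2780541160059 318.58562805953613 240.75154653373585 [0.02760967 0.         0.         0.         0.        ] [[ 0.74381718  0.45810183 -0.48670188  0.09947638]
 [-0.66825402  0.52401666 -0.52805596 -0.52116993]
 [ 0.01313649  0.71801758  0.69590099  0.86934101]
 [ 0.          0.          0.          1.        ]]
top 500.6957515426804 500.6957515426804 317.84523060461356 237.09209747571248 [0.02977952 0.         0.         0.         0.        ] [[-0.02287939  0.99549117 -0.09205358  0.49136711]
 [-0.99972986 -0.0224051   0.00618262  0.02447625]
 [ 0.00409227  0.09217016  0.99573486  1.05106178]
 [ 0.          0.          0.          1.        ]]
{'time': 0.1, 'joint_positions': array([ 1.20880190e+00,  2.17686738e-01,  1.61481900e+00,  3.56629997e-05,
        1.31132231e+00, -1.12207183e-01]), 'qd': array([-0.00010537, -0.00119838, -0.0031754 ,  0.00169563, -0.00245297,
        0.00059604]), 'joint_efforts': array([-1.65365847e-03, -3.98077726e+01, -3.04968596e+01, -2.98550540e-04,
        4.27743013e-03, -1.68190820e-05]), 'tool_pos': array([0.15420962, 0.60491813, 0.24107019]), 'eef_rot': array([-0.39129014, -3.11656472,  0.0033998 ]), 'contact_force': array([0.01373456, 0.11275904, 0.45962814]), 'wrist_torque': array([ 0.0082582 ,  0.02340327, -0.02710286]), 'grasp_force': 0.0, 'grip_width': 0.08542647251006412}
```

View pics/side0.png

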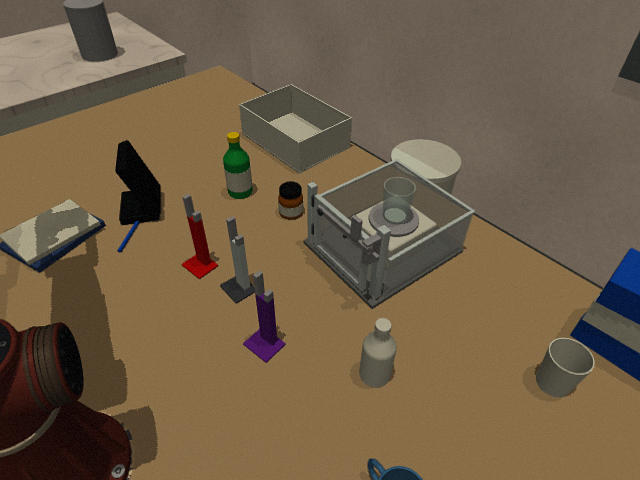

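View pics/top0.png

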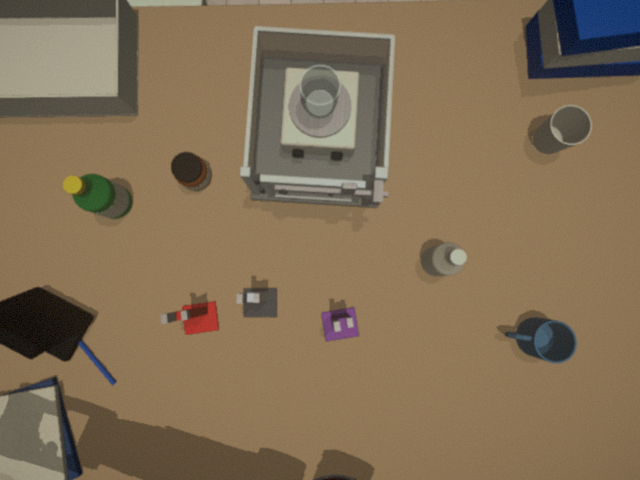

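The side view shows the guard around (390,235), its tab near (356,228), the grey stand at (238,265), and red and purple decoys on either side of it. In the top view the tab is near (349,185), the post top near (381,172) and the stand near (252,298). I'll enlarge both.

Run:
```python
import cv2
a=cv2.imread("pics/top0.png")[155:315,230:400]; b=cv2.imread("pics/side0.png")[175:305,215:405]
cv2.imwrite("pics/tz.png",cv2.convertScaleAbs(cv2.resize(a,(637,600),interpolation=cv2.INTER_CUBIC),alpha=1.4))
cv2.imwrite("pics/sz.png",cv2.convertScaleAbs(cv2.resize(b,(760,520),interpolation=cv2.INTER_CUBIC),alpha=1.4))
```

```text
(no output)
```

View pics/tz.png

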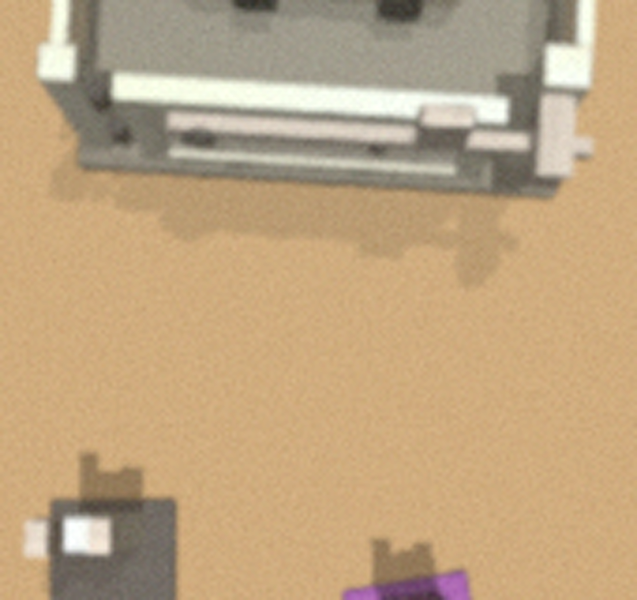

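View pics/sz.png

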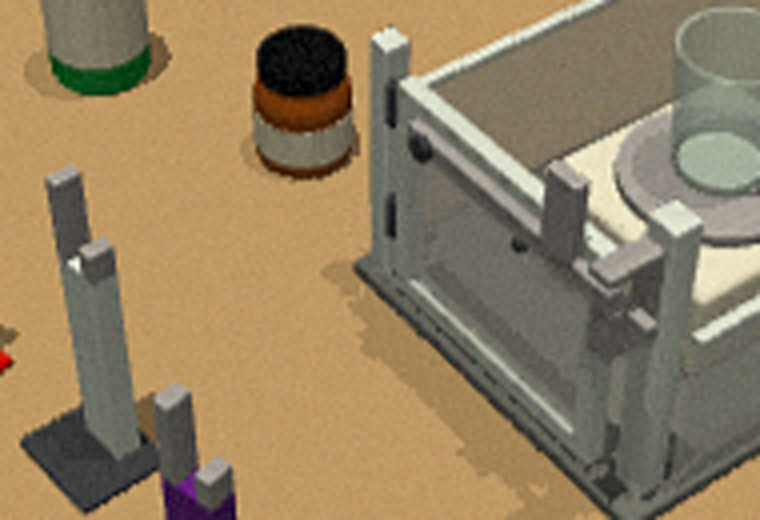

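The enlargements give me the tab top, the gate's top edge from (112,86) to (508,109) in the crop, the post top, and both stand prongs. The far wall is on the left at (37,538) and the near lip at (102,536). Next I'll cast rays.

```bash
cat > h.py <<'E'
import numpy as np,cv2
from rig import ctrl
def load():
    return {n:ctrl.get_image(n) for n in("side","top")}
def ray(d,p):
    K=np.array([[d["fx"],0,d["cx"]],[0,d["fy"],d["cy"]],[0,0,1]])
    x,y=cv2.undistortPoints(np.array([[p]],float),K,np.array(d["D"],float))[0,0]
    T=np.array(d["T"]); v=T[:3,:3]@[x,-y,-1]
    return T[:3,3],v
def onz(d,p,z):
    o,v=ray(d,p); return (o+v*(z-o[2])/v[2])
def tri(ds,ps):
    A=0;b=0;R=[ray(d,p) for d,p in zip(ds,ps)]
    for o,v in R:
        v=v/np.linalg.norm(v);M=np.eye(3)-np.outer(v,v);A=A+M;b=b+M@o
    return np.linalg.solve(A,b)
T=lambda u,v:((u+.5)/(637/170)-.5+230,(v+.5)/3.75-.5+155)
S=lambda u,v:((u+.5)/4-.5+215,(v+.5)/4-.5+175)
E
python3 - <<'E'
from h import *
np.set_printoptions(precision=4,suppress=True)
I=load();t,s=I["top"],I["side"]
print("tab",onz(t,T(447,115),.225),onz(s,S(568,173),.225),tri([t,s],[T(447,115),S(568,173)]))
A=onz(t,T(112,86),.18);B=onz(t,T(508,109),.18);print("gate",A,B,np.linalg.norm(A-B))
print("gate hinge side view end",onz(s,S(412,87),.18))
for n,a,b,z in(("far",(37,538),(65,177),.205),("near",(102,536),(97,249),.17)):
    print(n,onz(t,T(*a),z),onz(s,S(*b),z),tri([t,s],[T(*a),S(*b)]))
f=onz(t,T(48,538),.205);n=onz(t,T(94,536),.17);print("edges",f,n,"notch",(f+n)/2)
y=(A-B)/np.linalg.norm(A-B);x=np.array([y[1],-y[0],0]);print("yaw",np.arctan2(x[1],x[0]))
h=(A+4e-3*y+B+.19*y)/2;print("hinge",h)
tabp=h-.013*x-.160*y;print("tab pred",tabp)
N=((f+n)/2-h)[:2];print("r",np.linalg.norm(N))
# direction angle in stand frame
sy=np.arctan2(N[1],N[0])-np.arctan2(-.211,-.013);print("standyaw",sy,"gateangle",np.arctan2(x[1],x[0])-sy)
E
```

```text
tab [ 0.6535 -0.0346  0.225 ] [ 0.6538 -0.0334  0.225 ] [ 0.6531 -0.0344  0.2261]
gate [0.6797 0.1195 0.18  ] [ 0.6646 -0.0666  0.18  ] 0.18676354392063862
gate hinge side view end [0.678  0.1125 0.18  ]
far [0.4699 0.1528 0.205 ] [0.4698 0.1528 0.205 ] [0.4699 0.1528 0.205 ]
near [0.4692 0.1279 0.17  ] [0.4693 0.1295 0.17  ] [0.4689 0.128  0.1713]
edges [0.4698 0.1479 0.205 ] [0.4693 0.1316 0.17  ] notch [0.4696 0.1397 0.1875]
yaw -0.08074639667787231
hinge [0.6799 0.1231 0.18  ]
tab pred [ 0.6541 -0.0353  0.18  ]
r 0.2110206675619788
standyaw 4.695263977317737 gateangle -4.776010373995609
```

```bash
cat >> h.py <<'E'
from scipy.spatial.transform import Rotation as Ro
H=np.array([.6799,.1231]);YAW=-.081
def pose(g,th,back=0.,up=0.):
    "tool pose (pos,R) holding the tab at gate angle g, bar lift th"
    R0=Ro.from_euler("z",YAW-g)*Ro.from_matrix(np.array([[0,1,0],[1,0,0],[0,0,-1.]]))
    pv=np.r_[H,0]+Ro.from_euler("z",YAW-g).apply([-.013,-.045,.165])
    R=R0*Ro.from_rotvec([0,-th,0])
    return pv-R.apply([.115,0,.035])+[0,0,up],R
def rel(p,R):
    s=ctrl.sense();Rc=Ro.from_rotvec(s["eef_rot"])
    return np.round(np.r_[Rc.inv().apply(p-s["tool_pos"]),(Rc.inv()*R).as_rotvec()],4)
np.set_printoptions(precision=4,suppress=True)
E
python3 - <<'E'
from h import *
print(pose(0,0)[0],rel(*pose(0,0,up=.1)))
E
```

```text
[ 0.654  -0.0353  0.2   ] [-0.6425 -0.4971 -0.0579 -0.0014  0.0009  1.402 ]
```

Request:
jog_arm(
  series=[
    [[0,0,-0.05,0,0,0],[-0.03,-0.023,-0.08,0,0,0.1],[-0.06,-0.046,-0.09,0,0,0.22],[-0.09,-0.07,-0.09,0,0,0.34],[-0.125,-0.097,-0.09,0,0,0.46],[-0.16,-0.124,-0.09,0,0,0.58],[-0.2,-0.155,-0.09,0,0,0.7],[-0.24,-0.186,-0.09,0,0,0.82],[-0.28,-0.217,-0.09,0,0,0.94],[-0.32,-0.248,-0.09,0,0,1.06],[-0.36,-0.279,-0.09,0,0,1.18],[-0.4,-0.31,-0.09,0,0,1.3]],
  ],
  gripper=50,
  newtons=25,
)

```text
time: 1.4
tool_pos: [0.464, 0.2074, 0.3323]
eef_rot: [2.204, 2.239, 0.001]
contact_force: [0.2, -0.3, 0.5]
grip_width: 0.0429
grasp_force: 0.0
```

Run:
```python
from h import *
print(rel(*pose(0,0,up=.1)))
```

```text
[-0.2457  0.1861  0.0323  0.0004 -0.0003  0.097 ]
```

Request:
jog_arm(
  series=[
    [[-0.04,0.03,0,0,0,0.05],[-0.08,0.06,0,0,0,0.1],[-0.12,0.09,0,0,0,0.1],[-0.16,0.12,0,0,0,0.1],[-0.2,0.15,0.01,0,0,0.1],[-0.23,0.175,0.02,0,0,0.1],[-0.245,0.186,0.032,0,0,0.1],[-0.245,0.186,0.032,0,0,0.1],[-0.245,0.186,0.032,0,0,0.1],[-0.245,0.186,0.032,0,0,0.1],[-0.245,0.186,0.032,0,0,0.1]],
  ],
)

```text
time: 2.5
tool_pos: [0.6542, -0.0306, 0.3016]
eef_rot: [2.305, 2.133, 0.002]
contact_force: [0.5, 0.7, 0.4]
grip_width: 0.0429
grasp_force: 0.0
```

Run:
```python
from h import *
print(rel(*pose(0,0,up=.0)),ctrl.sense()["grip_width"])
```

```text
[-0.0047  0.      0.1016  0.0016 -0.0001  0.0035] 0.042914193048976826
```

Request:
jog_arm(
  series=[
    [[-0.0045,0,0.02,0,0,0.003],[-0.0045,0,0.04,0,0,0.003],[-0.0045,0,0.05,0,0,0.003],[-0.0045,0,0.05,0,0,0.003],[-0.0045,0,0.05,0,0,0.003],[-0.0045,0,0.05,0,0,0.003]],
  ],
)

```text
time: 3.1
tool_pos: [0.6548, -0.0362, 0.252]
eef_rot: [2.309, 2.127, 0.003]
contact_force: [0.0, -0.6, 0.2]
grip_width: 0.0427
grasp_force: 0.0
```

Run:
```python
from h import *
print(rel(*pose(0,0,up=.0)))
```

```text
[ 0.0008 -0.001   0.052   0.0027  0.0002 -0.0006]
```

Request:
jog_arm(
  series=[
    [[0.001,-0.001,0.01,0.003,0,0],[0.001,-0.001,0.02,0.003,0,0],[0.001,-0.001,0.03,0.003,0,0],[0.001,-0.001,0.04,0.003,0,0],[0.001,-0.001,0.048,0.003,0,0],[0.001,-0.001,0.052,0.003,0,0],[0.001,-0.001,0.052,0.003,0,0],[0.001,-0.001,0.052,0.003,0,0],[0.001,-0.001,0.052,0.003,0,0]],
  ],
)

```text
time: 4.0
tool_pos: [0.6535, -0.0353, 0.1991]
eef_rot: [-2.31, -2.128, 0.002]
contact_force: [0.2, -0.0, 0.8]
grip_width: 0.0427
grasp_force: 0.0
```

Run:
```python
from h import *
print(rel(*pose(0,0,up=.0)),ctrl.sense()["contact_force"])
a=ctrl.get_image("top")["color"][140:230,300:420];b=ctrl.get_image("side")["color"][165:285,285:445]
cv2.imwrite("pics/g1.png",np.hstack([cv2.resize(a,(400,300)),cv2.resize(b,(400,300))]))
```

```text
[ 0.      0.0005 -0.0009 -0.0016  0.0001 -0.001 ] [ 0.2133 -0.0319  0.836 ]
```

View pics/g1.png

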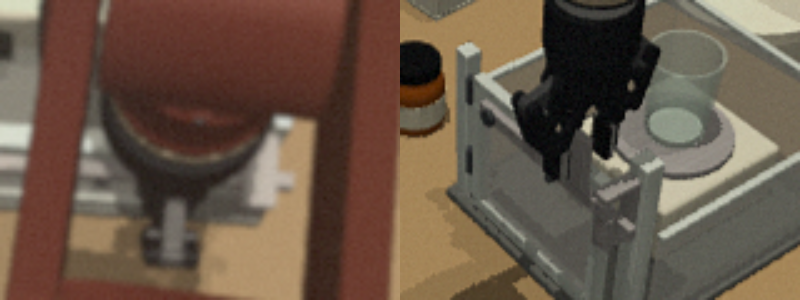

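The picture shows the fingers straddling the tab: in the side half the pads are at about (555,165) and (603,140), with the tab between them. Now I'll close.

Request:
jog_arm(
  series=[
    [[0,0,0,0,0,0],[0,0,0,0,0,0],[0,0,0,0,0,0],[0,0,0,0,0,0],[0,0,0,0,0,0],[0,0,0,0,0,0],[0,0,0,0,0,0],[0,0,0,0,0,0]],
  ],
  gripper=0,
  newtons=25,
)

```text
time: 4.9
tool_pos: [0.6531, -0.0352, 0.1986]
eef_rot: [-2.309, -2.127, 0.003]
contact_force: [-1.1, -0.3, 3.2]
grip_width: 0.0093
grasp_force: 29.1
```

Run:
```python
from h import *
for th in (.01,.02,.03,.04,.05,.06,.07,.08,.1,.15,.2): print(th,np.array([.115,0,.035])-Ro.from_rotvec([0,-th,0]).apply([.115,0,.035]))
s=ctrl.sense();print(s["contact_force"],s["wrist_torque"],s["grip_width"],s["grasp_force"])
```

```text
0.01 [ 0.0004  0.     -0.0011]
0.02 [ 0.0007  0.     -0.0023]
0.03 [ 0.0011  0.     -0.0034]
0.04 [ 0.0015  0.     -0.0046]
0.05 [ 0.0019  0.     -0.0057]
0.06 [ 0.0023  0.     -0.0068]
0.07 [ 0.0027  0.     -0.008 ]
0.08 [ 0.0032  0.     -0.0091]
0.1 [ 0.0041  0.     -0.0113]
0.15 [ 0.0065  0.     -0.0168]
0.2 [ 0.0092  0.     -0.0221]
[-1.0505 -0.3442  3.2251] [ 0.0319  0.0382 -0.152 ] 0.009322212152609428 29.063483476638794
```

Request:
jog_arm(
  series=[
    [[0.0004,0,-0.0011,0,-0.01,0],[0.0007,0,-0.0023,0,-0.02,0],[0.0011,0,-0.0034,0,-0.03,0],[0.0015,0,-0.0046,0,-0.04,0],[0.0019,0,-0.0057,0,-0.05,0],[0.0023,0,-0.0068,0,-0.06,0],[0.0023,0,-0.0068,0,-0.06,0],[0.0023,0,-0.0068,0,-0.06,0],[0.0023,0,-0.0068,0,-0.06,0]],
  ],
)

```text
time: 5.8
tool_pos: [0.6533, -0.0332, 0.2051]
eef_rot: [2.282, 2.102, -0.072]
contact_force: [-1.3, -3.0, 1.6]
grip_width: 0.0098
grasp_force: 28.9
```

Request:
jog_arm(
  series=[
    [[0.0002,0,-0.0006,0,-0.005,0],[0.0004,0,-0.0011,0,-0.01,0],[0.0004,0,-0.0011,0,-0.01,0],[0.0004,0,-0.0011,0,-0.01,0],[0.0004,0,-0.0011,0,-0.01,0]],
  ],
)

```text
time: 6.3
tool_pos: [0.6533, -0.0328, 0.2063]
eef_rot: [2.276, 2.097, -0.083]
contact_force: [-1.4, -4.5, 2.0]
grip_width: 0.0097
grasp_force: 28.9
```

Request:
jog_arm(
  series=[
    [[0.0002,0,-0.0006,0,-0.005,0],[0.0004,0,-0.0011,0,-0.01,0],[0.0004,0,-0.0011,0,-0.01,0],[0.0004,0,-0.0011,0,-0.01,0],[0.0004,0,-0.0011,0,-0.01,0]],
  ],
)

```text
time: 6.8
tool_pos: [0.6533, -0.0323, 0.2074]
eef_rot: [2.271, 2.092, -0.095]
contact_force: [-1.3, -5.7, 2.6]
grip_width: 0.0093
grasp_force: 29.0
```

```bash
cat >> h.py <<'E'
def stat():
    s=ctrl.sense();z=Ro.from_rotvec(s["eef_rot"]).as_matrix()[:,2]
    th=np.arccos(-z[2]);print("tilt",th,"tcp",s["tool_pos"],"rel",rel(*pose(0,th)),"F",s["contact_force"],"M",s["wrist_torque"])
E
python3 -c "from h import *;stat()"
```

```text
tilt 0.08085595067799352 tcp [ 0.6533 -0.0323  0.2074] rel [ 0.0001  0.0009 -0.0017 -0.003  -0.0001 -0.0007] F [-1.3315 -5.7229  2.5888] M [-0.5552 -0.033  -0.1369]
```

Request:
jog_arm(
  series=[
    [[-0.0005,0,-0.0006,0,-0.005,0],[-0.001,0,-0.0012,0,-0.01,0],[-0.001,0,-0.0012,0,-0.01,0],[-0.001,0,-0.0012,0,-0.01,0],[-0.001,0,-0.0012,0,-0.01,0]],
  ],
)

```text
time: 7.3
tool_pos: [0.6533, -0.0321, 0.2083]
eef_rot: [2.266, 2.088, -0.104]
contact_force: [-0.0, 0.7, 0.2]
grip_width: 0.0096
grasp_force: 28.8
```

```bash
python3 -c "from h import *;stat()"
```

```text
tilt 0.08869828722457118 tcp [ 0.6533 -0.0321  0.2083] rel [ 0.0003  0.0009 -0.0018 -0.003  -0.0001 -0.0006] F [-0.014   0.7176  0.2419] M [ 0.2467 -0.2582 -0.1342]
```

Request:
jog_arm(
  series=[
    [[0.0002,0,-0.0006,0,-0.005,0],[0.0003,0,-0.0012,0,-0.01,0],[0.0003,0,-0.0012,0,-0.01,0],[0.0003,0,-0.0012,0,-0.01,0]],
  ],
)

```text
time: 7.7
tool_pos: [0.6534, -0.0317, 0.2094]
eef_rot: [2.261, 2.084, -0.115]
contact_force: [0.5, 2.7, -0.6]
grip_width: 0.0096
grasp_force: 28.7
```

Request:
jog_arm(
  series=[
    [[0.0002,0,-0.0006,0,-0.005,0],[0.0003,0,-0.0012,0,-0.01,0],[0.0003,0,-0.0012,0,-0.01,0],[0.0003,0,-0.0012,0,-0.01,0]],
  ],
)

```text
time: 8.1
tool_pos: [0.6534, -0.0313, 0.2105]
eef_rot: [2.256, 2.079, -0.126]
contact_force: [2.0, 5.2, -2.8]
grip_width: 0.0101
grasp_force: 28.6
```

```bash
python3 -c "from h import *;stat()"
```

```text
tilt 0.10873440302302396 tcp [ 0.6534 -0.0313  0.2105] rel [ 0.0003  0.0009 -0.0018 -0.0031 -0.     -0.0004] F [ 1.9512  5.1979 -2.8111] M [ 1.045  -0.537  -0.1543]
```

Request:
jog_arm(
  series=[
    [[0.0001,0,-0.0006,0,-0.005,0],[0.0001,0,-0.0006,0,-0.005,0],[0.0001,0,-0.0006,0,-0.005,0]],
  ],
)

```text
time: 8.4
tool_pos: [0.6534, -0.0311, 0.2111]
eef_rot: [2.253, 2.076, -0.131]
contact_force: [2.3, 5.2, -2.8]
grip_width: 0.0097
grasp_force: 28.6
```

Run:
```python
from h import *
stat()
b=ctrl.get_image("side")["color"][200:280,340:420]
cv2.imwrite("pics/k1.png",cv2.convertScaleAbs(cv2.resize(b,(560,560),interpolation=cv2.INTER_CUBIC),alpha=1.4))
```

```text
tilt 0.11346837479104728 tcp [ 0.6534 -0.0311  0.2111] rel [ 0.0003  0.001  -0.0017 -0.0031 -0.     -0.0006] F [ 2.276   5.1539 -2.8069] M [ 1.1031 -0.4995 -0.1004]
```

View pics/k1.png

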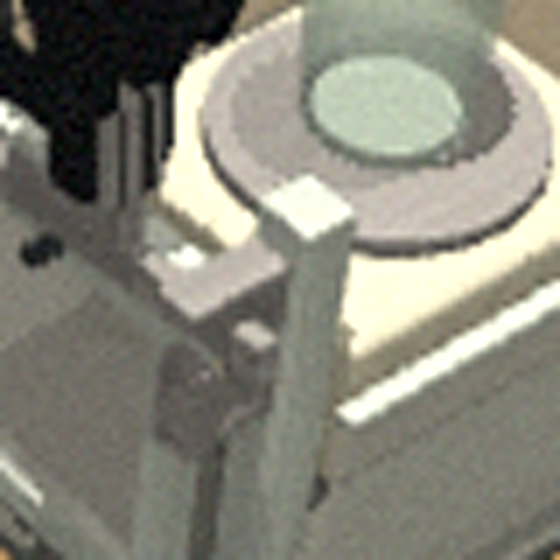

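The crop shows the bar end at about (255,335) with dark space between it and the roof's underside near (240,300), so it probably isn't touching yet. I'll keep lifting.

Request:
jog_arm(
  series=[
    [[0.0005,0,-0.0006,0,-0.005,0],[0.0009,0,-0.0012,0,-0.01,0],[0.0009,0,-0.0012,0,-0.01,0],[0.0009,0,-0.0012,0,-0.01,0]],
  ],
)

```text
time: 8.85
tool_pos: [0.6534, -0.0305, 0.2124]
eef_rot: [2.247, 2.071, -0.143]
contact_force: [1.2, 5.2, -2.2]
grip_width: 0.0097
grasp_force: 28.5
```

Request:
jog_arm(
  series=[
    [[0.0002,0,-0.0006,0,-0.005,0],[0.0004,0,-0.0012,0,-0.01,0],[0.0004,0,-0.0012,0,-0.01,0],[0.0004,0,-0.0012,0,-0.01,0]],
  ],
)

```text
time: 9.25
tool_pos: [0.6535, -0.0301, 0.2135]
eef_rot: [2.242, 2.066, -0.154]
contact_force: [1.0, 4.5, -2.3]
grip_width: 0.0094
grasp_force: 28.5
```

```bash
python3 -c "from h import *;stat()"
```

```text
tilt 0.13449918141802986 tcp [ 0.6535 -0.0301  0.2135] rel [ 0.0004  0.001  -0.0017 -0.0032 -0.     -0.0005] F [ 1.005   4.4851 -2.3016] M [ 1.0991 -0.539  -0.1203]
```

Request:
jog_arm(
  series=[
    [[0.0002,0,-0.0006,0,-0.005,0],[0.0005,0,-0.0012,0,-0.01,0],[0.0005,0,-0.0012,0,-0.01,0],[0.0005,0,-0.0012,0,-0.01,0]],
  ],
)

```text
time: 9.65
tool_pos: [0.6535, -0.0296, 0.2146]
eef_rot: [2.237, 2.061, -0.165]
contact_force: [2.4, 5.4, -3.2]
grip_width: 0.0096
grasp_force: 28.5
```

```bash
python3 -c "from h import *;stat()"
```

```text
tilt 0.14466377497683555 tcp [ 0.6535 -0.0296  0.2146] rel [ 0.0003  0.0009 -0.0016 -0.0032 -0.     -0.0005] F [ 2.4351  5.4298 -3.2394] M [ 1.101  -0.4988 -0.1163]
```

Request:
jog_arm(
  series=[
    [[0.0002,0,-0.0006,0,-0.005,0],[0.0005,0,-0.0012,0,-0.01,0],[0.0005,0,-0.0012,0,-0.01,0],[0.0005,0,-0.0012,0,-0.01,0]],
  ],
)

```text
time: 10.05
tool_pos: [0.6536, -0.029, 0.2158]
eef_rot: [2.231, 2.056, -0.176]
contact_force: [0.7, 4.8, -2.2]
grip_width: 0.0098
grasp_force: 28.5
```

```bash
python3 -c "from h import *;stat()"
```

```text
tilt 0.1549721473318166 tcp [ 0.6536 -0.029   0.2158] rel [ 0.0003  0.0009 -0.0016 -0.0032 -0.     -0.0005] F [ 0.6964  4.769  -2.1887] M [ 0.9865 -0.5255 -0.1229]
```

Run:
```python
from h import *
b=ctrl.get_image("side")["color"][200:280,340:420]
b=cv2.convertScaleAbs(cv2.resize(b,(560,560),interpolation=cv2.INTER_CUBIC),alpha=1.4)
a=cv2.imread("pics/k1.png")
c=cv2.convertScaleAbs(cv2.resize(cv2.imread("pics/side0.png")[200:280,340:420],(560,560),interpolation=cv2.INTER_CUBIC),alpha=1.4)
f=lambda m:cv2.resize(m[80:480,60:330],(266,394))
cv2.imwrite("pics/k2.png",np.hstack([f(c),f(a),f(b)]))
```

```text
(no output)
```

View pics/k2.png

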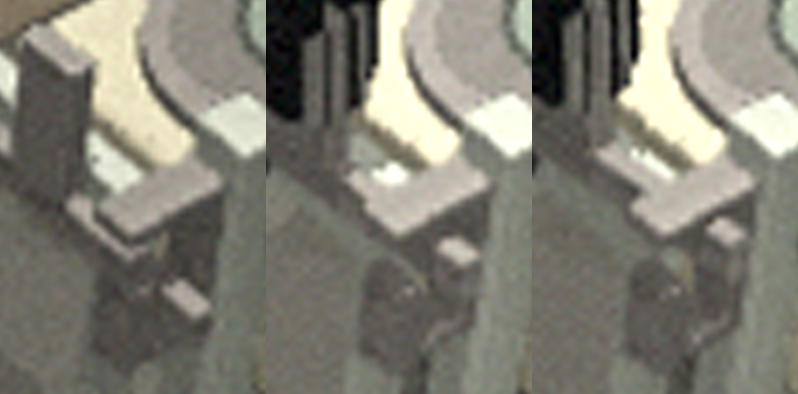

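The three crops show the bar end rising steadily, at rows 298, 250 and 230, so the bar follows the tool and hasn't met the roof. I'll continue.

Request:
jog_arm(
  series=[
    [[0.0002,0,-0.0006,0,-0.005,0],[0.0005,0,-0.0012,0,-0.01,0],[0.0005,0,-0.0012,0,-0.01,0],[0.0005,0,-0.0012,0,-0.01,0]],
  ],
)

```text
time: 10.5
tool_pos: [0.6535, -0.0286, 0.2167]
eef_rot: [2.225, 2.051, -0.188]
contact_force: [3.0, 2.7, -4.6]
grip_width: 0.0097
grasp_force: 28.3
```

```bash
python3 -c "from h import *;stat()"
```

```text
tilt 0.16561707377091064 tcp [ 0.6535 -0.0286  0.2167] rel [ 0.0004  0.001  -0.0019 -0.0035 -0.     -0.0004] F [ 2.9757  2.6501 -4.6009] M [ 0.8155 -0.6157 -0.1016]
```

Request:
jog_arm(
  series=[
    [[0.0003,0,-0.0006,0,-0.005,0],[0.0003,0,-0.0006,0,-0.005,0],[0.0003,0,-0.0006,0,-0.005,0]],
  ],
)

```text
time: 10.8
tool_pos: [0.6535, -0.0286, 0.2168]
eef_rot: [2.222, 2.048, -0.194]
contact_force: [4.3, -0.2, -8.4]
grip_width: 0.0098
grasp_force: 27.8
```

```bash
python3 -c "from h import *;stat()"
```

```text
tilt 0.1712106274013325 tcp [ 0.6535 -0.0286  0.2168] rel [ 0.0006  0.001  -0.0024 -0.0037 -0.     -0.0004] F [ 4.336  -0.1814 -8.3768] M [ 0.4789 -0.7595 -0.0978]
```

Fz dropped to -8.4 N and z stalled, so the bar is touching the roof softly at about 0.162 rad. I'll ease down about 4 mm at the bar end.

Request:
jog_arm(
  series=[
    [[-0.0004,0,0.0012,0,0.01,0],[-0.0008,0,0.0024,0,0.02,0],[-0.0011,0,0.0035,0,0.03,0],[-0.0011,0,0.0035,0,0.03,0],[-0.0011,0,0.0035,0,0.03,0],[-0.0011,0,0.0035,0,0.03,0]],
  ],
)

```text
time: 11.4
tool_pos: [0.6533, -0.0297, 0.2142]
eef_rot: [2.239, 2.063, -0.161]
contact_force: [1.6, 1.7, -6.1]
grip_width: 0.0097
grasp_force: 28.1
```

Run:
```python
from h import *
stat()
s=ctrl.sense();R0=Ro.from_rotvec(s["eef_rot"]);p0=s["tool_pos"]
# swing about hinge axis by -g from present pose
for g in (.02,.04,.06,.08,.1,.15,.2,.3,.4):
    Z=Ro.from_euler("z",-g);h=np.r_[H,0]
    print(g,np.r_[R0.inv().apply(h+Z.apply(p0-h)-p0),(R0.inv()*Z*R0).as_rotvec()])
```

```text
tilt 0.14046154898514682 tcp [ 0.6533 -0.0297  0.2142] rel [ 0.0003  0.0012 -0.0016 -0.0038 -0.0001 -0.0005] F [ 1.6036  1.7386 -6.1282] M [ 0.1447 -0.3872 -0.2204]
0.02 [ 0.0003 -0.0031 -0.      0.0028  0.0001  0.0198]
0.04 [ 0.0007 -0.0062 -0.0001  0.0056  0.0001  0.0396]
0.06 [ 0.0011 -0.0092 -0.0001  0.0084  0.0002  0.0594]
0.08 [ 0.0016 -0.0123 -0.0002  0.0112  0.0003  0.0792]
0.1 [ 0.0022 -0.0154 -0.0002  0.014   0.0004  0.099 ]
0.15 [ 0.0038 -0.0229 -0.0005  0.021   0.0006  0.1485]
0.2 [ 0.0058 -0.0304 -0.0007  0.028   0.0007  0.198 ]
0.3 [ 0.011  -0.045  -0.0014  0.042   0.0011  0.297 ]
0.4 [ 0.0175 -0.059  -0.0023  0.056   0.0015  0.3961]
```

Request:
jog_arm(
  series=[
    [[0.0001,-0.001,0,0.001,0,0.0066],[0.0002,-0.002,0,0.002,0,0.0132],[0.0003,-0.0031,0,0.0028,0,0.0198],[0.0005,-0.0046,0,0.0042,0,0.0297],[0.0005,-0.0046,0,0.0042,0,0.0297]],
  ],
)

```text
time: 11.9
tool_pos: [0.6487, -0.0288, 0.2143]
eef_rot: [2.271, 2.03, -0.163]
contact_force: [1.5, 1.6, -5.4]
grip_width: 0.0095
grasp_force: 28.1
```

Request:
jog_arm(
  series=[
    [[0.0003,-0.0031,0,0.0028,0,0.0198],[0.0007,-0.0062,-0.0001,0.0056,0.0001,0.0396],[0.0011,-0.0092,-0.0001,0.0084,0.0002,0.0594],[0.0016,-0.0123,-0.0002,0.0112,0.0003,0.0792],[0.0022,-0.0154,-0.0002,0.014,0.0004,0.099],[0.0022,-0.0154,-0.0002,0.014,0.0004,0.099]],
  ],
)

```text
time: 12.5
tool_pos: [0.6335, -0.0249, 0.2143]
eef_rot: [2.374, 1.917, -0.17]
contact_force: [1.0, 1.3, -5.6]
grip_width: 0.0095
grasp_force: 28.1
```

```bash
cat >> h.py <<'E'
def swing(gs):
    s=ctrl.sense();R0=Ro.from_rotvec(s["eef_rot"]);p0=s["tool_pos"];h=np.r_[H,0]
    for g in gs:
        Z=Ro.from_euler("z",-g);print(g,np.round(np.r_[R0.inv().apply(h+Z.apply(p0-h)-p0),(R0.inv()*Z*R0).as_rotvec()],4).tolist())
def gst():
    s=ctrl.sense();R=Ro.from_rotvec(s["eef_rot"]).as_matrix();y=R[:,1];g=YAW-np.arctan2(y[1],y[0])
    th=np.arccos(-R[2,2]);print("gate",g,"tilt",th,"rel",rel(*pose(g,th)),"F_tool",R.T@s["contact_force"],"q",s["joint_positions"])
E
python3 -c "
from h import *
gst();swing(np.arange(.08,1.,.08))"
```

```text
gate 0.13183142415690313 tilt 0.14041543715064655 rel [ 0.0003  0.0011 -0.0015 -0.0033 -0.      0.0005] F_tool [2.2568 0.7176 5.383 ] q [-0.0856  0.281   1.595  -0.1445  1.2896  0.1688]
0.08 [0.0016, -0.0123, -0.0002, 0.0112, 0.0003, 0.0792]
0.16 [0.0042, -0.0244, -0.0005, 0.0224, 0.0005, 0.1584]
0.24 [0.0077, -0.0363, -0.001, 0.0336, 0.0008, 0.2376]
0.32 [0.0122, -0.0479, -0.0016, 0.0448, 0.0011, 0.3169]
0.4 [0.0175, -0.059, -0.0023, 0.056, 0.0013, 0.3961]
0.48000000000000004 [0.0237, -0.0697, -0.0031, 0.0672, 0.0016, 0.4753]
0.5599999999999999 [0.0308, -0.0799, -0.0041, 0.0784, 0.0019, 0.5545]
0.64 [0.0386, -0.0895, -0.0052, 0.0895, 0.0021, 0.6337]
0.72 [0.0472, -0.0984, -0.0063, 0.1007, 0.0024, 0.7129]
0.7999999999999999 [0.0564, -0.1065, -0.0076, 0.1119, 0.0026, 0.7921]
0.88 [0.0663, -0.1139, -0.009, 0.1231, 0.0029, 0.8713]
0.96 [0.0767, -0.1205, -0.0104, 0.1343, 0.0032, 0.9506]
```

Request:
jog_arm(
  series=[
    [[0.0016,-0.0123,-0.0002,0.0112,0.0003,0.0792],[0.0042,-0.0244,-0.0005,0.0224,0.0005,0.1584],[0.0077,-0.0363,-0.001,0.0336,0.0008,0.2376],[0.0122,-0.0479,-0.0016,0.0448,0.0011,0.3169],[0.0175,-0.059,-0.0023,0.056,0.0013,0.3961],[0.0237,-0.0697,-0.0031,0.0672,0.0016,0.4753],[0.0308,-0.0799,-0.0041,0.0784,0.0019,0.5545],[0.0386,-0.0895,-0.0052,0.0895,0.0021,0.6337],[0.0472,-0.0984,-0.0063,0.1007,0.0024,0.7129],[0.0472,-0.0984,-0.0063,0.1007,0.0024,0.7129],[0.0472,-0.0984,-0.0063,0.1007,0.0024,0.7129]],
  ],
)

```text
time: 13.6
tool_pos: [0.5471, 0.0417, 0.2145]
eef_rot: [2.935, 0.975, -0.211]
contact_force: [-3.3, -1.3, -1.4]
grip_width: 0.0095
grasp_force: 28.3
```

```bash
python3 -c "
from h import *
gst();swing(np.arange(.08,.6,.06))"
```

```text
gate 0.8485607957600306 tilt 0.14248302860822445 rel [ 0.001   0.0012 -0.0017 -0.0033 -0.      0.0005] F_tool [-3.1555 -0.9188  1.8503] q [-0.0071  0.1602  1.7391 -0.0851  1.3588  0.945 ]
0.08 [0.0016, -0.0124, -0.0002, 0.0114, 0.0003, 0.0792]
0.14 [0.0035, -0.0215, -0.0004, 0.0199, 0.0005, 0.1386]
0.2 [0.0059, -0.0305, -0.0007, 0.0284, 0.0007, 0.198]
0.26000000000000006 [0.0088, -0.0394, -0.0011, 0.0369, 0.0009, 0.2574]
0.32000000000000006 [0.0122, -0.0481, -0.0016, 0.0454, 0.0011, 0.3168]
0.38000000000000006 [0.0162, -0.0565, -0.0021, 0.0539, 0.0013, 0.3761]
0.4400000000000001 [0.0207, -0.0647, -0.0027, 0.0625, 0.0015, 0.4355]
0.5000000000000001 [0.0256, -0.0726, -0.0034, 0.071, 0.0017, 0.4949]
0.56 [0.031, -0.0802, -0.0042, 0.0795, 0.0019, 0.5543]
```

Request:
jog_arm(
  series=[
    [[0.0016,-0.0124,-0.0002,0.0114,0.0003,0.0792],[0.0035,-0.0215,-0.0004,0.0199,0.0005,0.1386],[0.0059,-0.0305,-0.0007,0.0284,0.0007,0.198],[0.0088,-0.0394,-0.0011,0.0369,0.0009,0.2574],[0.0122,-0.0481,-0.0016,0.0454,0.0011,0.3168],[0.0162,-0.0565,-0.0021,0.0539,0.0013,0.3761],[0.0207,-0.0647,-0.0027,0.0625,0.0015,0.4355],[0.0256,-0.0726,-0.0034,0.071,0.0017,0.4949],[0.0256,-0.0726,-0.0034,0.071,0.0017,0.4949],[0.0256,-0.0726,-0.0034,0.071,0.0017,0.4949]],
  ],
)

```text
time: 14.6
tool_pos: [0.5235, 0.1159, 0.2147]
eef_rot: [3.12, 0.221, -0.228]
contact_force: [-6.9, 0.9, 0.7]
grip_width: 0.01
grasp_force: 28.6
```

Run:
```python
from h import *
gst()
a=ctrl.get_image("top")["color"][160:340,190:400];b=ctrl.get_image("side")["color"][190:310,205:345]
f=lambda m:cv2.convertScaleAbs(m,alpha=1.4)
cv2.imwrite("pics/s1.png",f(np.hstack([cv2.resize(a,(400,343)),cv2.resize(b,(400,343))])))
```

```text
gate 1.3489022595656515 tilt 0.14549272170922203 rel [ 0.0019  0.0018 -0.0019 -0.0047 -0.0001  0.0007] F_tool [-6.7025 -1.8821  0.2528] q [ 0.0885  0.1471  1.7539 -0.003   1.3861  1.5188]
```

View pics/s1.png

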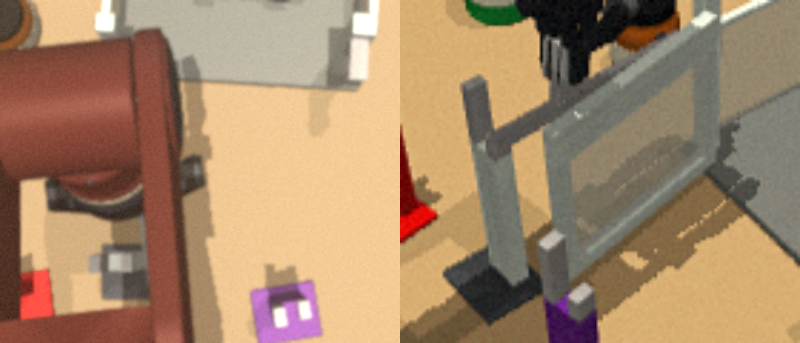

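The gate is open and the raised bar end is beside the stand's near lip in the side half at about (490,145). Next I'll swing the last 0.15 rad gently.

Request:
jog_arm(
  series=[
    [[-0.0005,-0.0046,0,0.0042,0,0.0297],[-0.0005,-0.0092,-0.0001,0.0084,0.0002,0.0594],[0,-0.0138,-0.0002,0.0126,0.0003,0.089],[0.0008,-0.0177,-0.0003,0.0162,0.0004,0.115],[0.0014,-0.0199,-0.0004,0.0182,0.0005,0.129],[0.0014,-0.0199,-0.0004,0.0182,0.0005,0.129],[0.0014,-0.0199,-0.0004,0.0182,0.0005,0.129]],
  ],
)

```text
time: 15.4
tool_pos: [0.5235, 0.136, 0.2145]
eef_rot: [-3.13, -0.015, 0.222]
contact_force: [-3.7, 2.2, -3.0]
grip_width: 0.0099
grasp_force: 28.3
```

```bash
python3 -c "
from h import *
gst()"
```

```text
gate 1.4803101279995434 tilt 0.14165148302955902 rel [ 0.0021  0.0014 -0.0017 -0.0048 -0.0001  0.0007] F_tool [-3.1928 -2.2283  3.5052] q [0.1138 0.152  1.7484 0.0198 1.3815 1.6696]
```

Request:
jog_arm(
  series=[
    [[0.0001,-0.0015,0,0.0014,0,0.01],[0.0003,-0.0034,0,0.0031,0,0.022],[0.0003,-0.0034,0,0.0031,0,0.022],[0.0003,-0.0034,0,0.0031,0,0.022]],
  ],
)

```text
time: 15.8
tool_pos: [0.5238, 0.1396, 0.2144]
eef_rot: [-3.128, 0.021, 0.221]
contact_force: [-5.0, 2.2, -2.0]
grip_width: 0.0094
grasp_force: 28.4
```

Run:
```python
from h import *
gst()
b=ctrl.get_image("side")["color"][205:275,215:275]
cv2.imwrite("pics/s2.png",cv2.convertScaleAbs(cv2.resize(b,(510,595),interpolation=cv2.INTER_CUBIC),alpha=1.5))
```

```text
gate 1.5032610396540362 tilt 0.141355931048046 rel [ 0.0022  0.0014 -0.0018 -0.0048 -0.0001  0.0007] F_tool [-4.6623 -2.1486  2.7389] q [0.1183 0.1536 1.7467 0.0237 1.3808 1.6961]
```

View pics/s2.png

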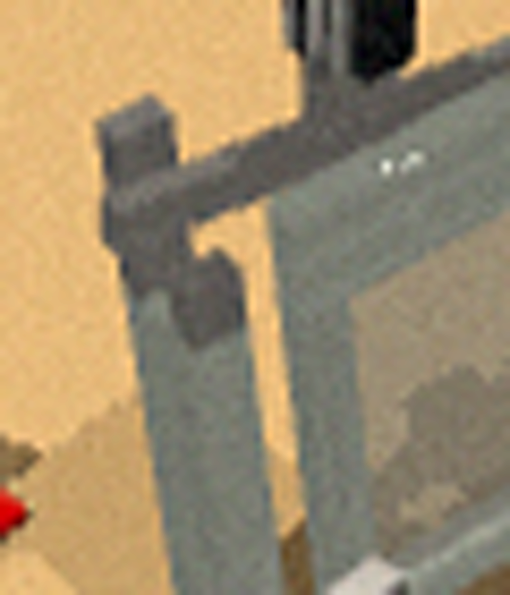

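The picture shows the raised bar end at about (145,200), lying over the notch between the far wall (135,140) and the near lip (215,290). I'll lower it gently.

Request:
jog_arm(
  series=[
    [[-0.0009,0,0.0017,0,0.015,0],[-0.0015,0,0.0035,0,0.03,0],[-0.002,0,0.0052,0,0.045,0],[-0.0025,0,0.007,0,0.06,0],[-0.003,0,0.0087,0,0.075,0],[-0.003,0,0.0087,0,0.075,0],[-0.003,0,0.0087,0,0.075,0]],
  ],
)

```text
time: 16.55
tool_pos: [0.5205, 0.1398, 0.2063]
eef_rot: [-3.134, 0.022, 0.099]
contact_force: [0.7, 4.0, -5.4]
grip_width: 0.0099
grasp_force: 27.9
```

```bash
python3 -c "
from h import *
gst()"
```

```text
gate 1.5037058314841978 tilt 0.06366642199410426 rel [ 0.002   0.0015 -0.0011 -0.0054 -0.0002  0.0003] F_tool [ 0.9375 -3.9873  5.3251] q [0.1244 0.1066 1.8106 0.0146 1.2865 1.7044]
```

Request:
jog_arm(
  series=[
    [[-0.0002,-0.0004,0.0012,0,0.01,0.002],[-0.0004,-0.0008,0.0023,0,0.02,0.004],[-0.0004,-0.0008,0.0023,0,0.02,0.004],[-0.0004,-0.0008,0.0023,0,0.02,0.004]],
  ],
)

```text
time: 16.95
tool_pos: [0.5198, 0.14, 0.2041]
eef_rot: [-3.136, 0.027, 0.069]
contact_force: [1.5, 2.0, -4.1]
grip_width: 0.0098
grasp_force: 28.2
```

```bash
python3 -c "
from h import *
gst()"
```

```text
gate 1.507297136349019 tilt 0.044379978677736465 rel [ 0.002   0.0011 -0.001  -0.0038 -0.0002  0.0002] F_tool [ 1.6551 -2.0194  4.055 ] q [0.1272 0.0959 1.8261 0.0107 1.2629 1.7119]
```

Request:
jog_arm(
  series=[
    [[-0.0003,0,0.0012,0,0.01,0],[-0.0006,0,0.0023,0,0.02,0],[-0.001,0,0.0035,0,0.03,0],[-0.0013,0,0.0046,0,0.04,0],[-0.0014,0,0.005,0,0.043,0],[-0.0014,0,0.005,0,0.043,0],[-0.0014,0,0.005,0,0.043,0]],
  ],
)

```text
time: 17.65
tool_pos: [0.5182, 0.1403, 0.1992]
eef_rot: [-3.137, 0.028, 0.002]
contact_force: [4.2, 0.9, -5.4]
grip_width: 0.0097
grasp_force: 27.9
```

```bash
python3 -c "
from h import *
gst()"
```

```text
gate 1.5074992174206494 tilt 0.004433880305906616 rel [ 0.0021  0.0013 -0.0014 -0.0042 -0.0031  0.    ] F_tool [ 4.1729 -0.9376  5.3894] q [0.1312 0.0718 1.8613 0.0047 1.2092 1.718 ]
```

Request:
jog_arm(
  series=[
    [[0,0,0.0005,0,0,0],[0,0,0.0005,0,0,0],[0,0,0.0005,0,0,0],[0,0,0.0005,0,0,0],[0,0,0.0005,0,0,0],[0,0,0.0005,0,0,0],[0,0,0.0005,0,0,0]],
  ],
  gripper=45,
)

```text
time: 18.35
tool_pos: [0.5178, 0.1404, 0.1986]
eef_rot: [-3.137, 0.028, 0.004]
contact_force: [0.0, -0.2, 0.1]
grip_width: 0.0383
grasp_force: 0.0
```

Request:
jog_arm(
  series=[
    [[0,0,-0.01,0,0,0],[0,0,-0.03,0,0,0],[0,0,-0.06,0,0,0],[0,0,-0.1,0,0,0],[0,0,-0.14,0,0,0],[0.04,0,-0.18,0,0,0],[0.08,0,-0.2,0,0,0],[0.08,0,-0.2,0,0,0],[0.08,0,-0.2,0,0,0],[0.08,0,-0.2,0,0,0]],
  ],
)

```text
time: 19.35
tool_pos: [0.5971, 0.1381, 0.3974]
eef_rot: [-3.137, 0.028, 0.008]
contact_force: [0.2, 0.1, -0.2]
grip_width: 0.0383
grasp_force: 0.0
```

Run:
```python
from h import *
b=ctrl.get_image("side")["color"][195:305,215:355];a=ctrl.get_image("top")["color"]
cv2.imwrite("pics/e1.png",cv2.convertScaleAbs(np.hstack([cv2.resize(b,(440,346)),cv2.resize(a[160:340,220:400],(346,346))]),alpha=1.5))
```

```text
(no output)
```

View pics/e1.png

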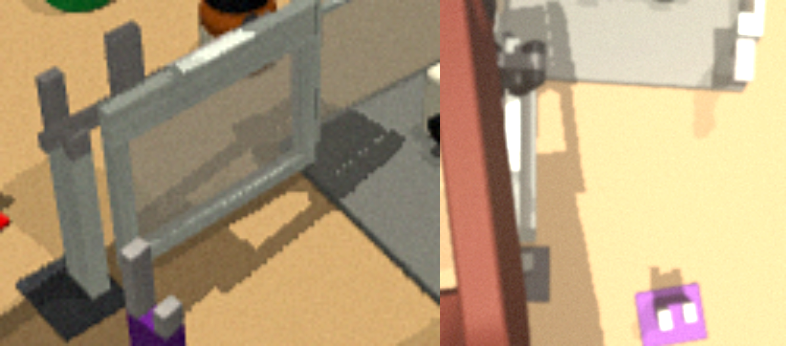

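The bar lies level in the notch at about (65,140) in the left half, behind the near lip. The gripper is clear, so I'll hand in.

```bash
python3 -c "
from rig import ctrl
print(ctrl.sign_off())"
```

```text
the job is handed in; nothing more can be done
None
```

The gate is open with the latch bar lying in the stand's notch and the gripper withdrawn; I handed the job in with the clock last at about 19 s, but got no verdict back.

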